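Eject the slide cassette and trap it before it shoots off the dock

TASK

Press the orange eject key of the slide-cassette dock with one fingertip and, with the other finger standing in its way over the runway, stop the blue cassette that the spring pops out, so that it comes clearly out of its nest yet is caught while the spring pusher is still pressing on it from behind. Finish while still holding it trapped there against your finger, at rest and flat on the runway; do not lift the cassette, and leave the bottles and the dish around the dock alone.

Things in the scene. Friction and masses are not known exactly. Their poses are not given: they have to be found in the camera images.
- dock: fixed cassette dock, 215 mm long (x), origin on the table under the cassette's path. Its -x axis is the eject direction, roughly towards the robot. A slippery aluminium bed, top 20 mm above the table, carries the path along dock x at y = 0. Nest: dock x 0.006 to 0.071, open on top, white side walls 30 mm high above the bed; white spring housing behind, to x = 0.125, also 30 mm above the bed.
- runway_end (a point): middle of the open end of the runway, on the bed's top, at dock (-0.090, 0, 0.020). The runway is the flat bed from here to dock x = 0.004, with a steel rail each side, 5 mm high, at y = +-0.023 to +-0.028; a thin orange line crosses it at x = -0.052.
- cassette: loose blue slide cassette with a blank white label on top, 56 mm (dock x) x 44 mm (y) x 28 mm high, 0.2 kg. Origin at the centre of its underside. At the start it sits in the nest at dock (0.030, 0, 0.020), axes as the dock's, its top 48 mm above the table, held by a 6 mm high steel latch tongue before its front face.
- cassette_nose (a point): centre of the cassette's front face (facing dock -x), 14 mm above the bed; at the start at dock x = 0.002. 16 mm or more from its start it counts as out of the nest.
- key_top (a point): centre of the top of the orange eject key, a 30 x 30 mm pad beside the runway, at dock (-0.035, -0.060, 0.040) when up; moves with the key. The runway's centre line is 60 mm away towards dock +y, so with fingertips 50 to 65 mm apart along dock y one can stand on the key and the other over the runway ahead of the cassette; nothing between is higher than 30 mm above the table.
- eject_key (a joint): travel of the eject key, m: 0 up, 0.008 fully down against its stop (pad then 32 mm above the table). It needs 1.2 N at first, 2.4 N when fully down, and springs back up. The latch tongue moves with it and lets the cassette go at about 0.006; once the cassette is 15 mm out the tongue can rise into a groove under it.
- pusher (a joint): travel of the black spring pusher behind the cassette, m: 0 at the start (cassette in the nest), at most 0.050; it pushes the cassette to dock -x with 2.2 N at 0, 1.2 N at 0.050. If nothing stops the cassette it shoots off the open end of the runway at once, within about 0.3 s.
- bottle_white: white capped bottle, 39 x 39 x 89 mm, loose bystander; origin at the centre of its underside
- dropper: small blue and white dropper bottle, 27 x 27 x 60 mm, loose bystander; origin at the centre of its underside
- dish: clear round dish, 90 mm across, 16 mm high, loose bystander; origin at the centre of its underside
Mind the look-alikes: they are no part of the job. What is shaped like the dock but red is not meant. There is more than one size of the cassette; the job needs the smaller.

How it is judged (in metres and radians):
On the way:
1. the eject key is pressed at least 4 mm down (value of joint eject_key above 0.004 m).
At the end, for the whole second after the job is handed in: the cassette lies at rest (under 10 mm/s), flat (within 0.15 rad, underside no more than 6 mm off the bed) and between the rails, 16 to 52 mm out of its nest position, with a finger holding it there (contact over 0.3 N) and the spring pusher still pressing on it from behind (over 0.3 N) (x of cassette in the frame of dock between -0.022 and 0.014 m and y of cassette in the frame of dock between -0.006 and 0.006 m and z of cassette in the frame of dock between 0.017 and 0.026 m and angle between cassette's own z axis and vertical below 0.15 rad and linear speed of cassette below 0.01 m/s and contact force between each of the fingers, pusher and cassette above 0.3 N); the arm keeps its last pose, push and grip.
It fails at once if the cassette slid away past the end of the runway or fell (x of cassette in the frame of dock below -0.062 m or z of cassette in the frame of dock below 0.008 m).
It fails at once if the cassette was lifted (more than 12 mm) (z of cassette in the frame of dock above 0.032 m).
It fails at once if a bottle or the dish was moved more than 25 mm or tipped (distance of any of bottle_white, dropper, dish from where it was at the start of the episode above 0.025 m or angle between any of bottle_white, dropper's own z axis and vertical above 0.5 rad).
It also fails if it takes over 32 s, if anything falls off the work surface, if the arm or the gripper's body presses on something with over 40 N, if the wrist force passes 120 N, or if a joint passes its speed limit or range.

ROBOT

A 6-joint arm with a two-finger parallel gripper is mounted at the origin on the work surface; the furniture and walls round the work are solid. World frame = base frame: x ahead of the robot, y to its left, z up, the work surface at z = 0. Lengths are in m, angles in degrees, forces in N, time in s.
With the tool pointing down it reaches from about 0.325 to 1 m from the base axis. Payload 5.1 kg.
Tool frame: the origin (TCP) lies at the very end of the fingers, on their centre line; the grasp point (between the pads) lies 19 mm behind it; x points along the fingers, y is the direction in which the jaws open and shut, and the axes are right-handed (so a half turn about x gives the same grasp; the last joint's range is limited). The gripper opens to 85 mm and grips with 20 to 120 N. Pads are 22 mm wide; open, the fingers measure 114 mm over their backs; the gripper's body (76 mm by 85 mm) begins 54 mm behind the grasp point. The pads swing forward as they close: fully open they stand 13 mm farther back than shut.
Start: joints at [-74.175, 7.093, 94.555, -0, 78.352, -4.733], TCP at [0.228, -0.609, 0.208] pointing down, gripper open.
Joint ranges: [-149.61, 149.61], [-58.7, 133.49], [1.44, 155.28], [-77.14, 257.14], [18.33, 153.61], [-166.67, 166.67]. Speed limits (degrees/s): [147.25, 147.25, 180, 180, 180, 180].

INTERFACE

Orientations are given as [roll, pitch, yaw] about the fixed x, y, z axes, in that order (R = Rz(yaw) Ry(pitch) Rx(roll)).
In Python, from workcell import status, optics, r, nets gives the robot as it stands.
- The arm moves only by the shell command python3 -m jog 'ROWS' [OPENING]. ROWS is JSON, a list of rows, each a list of 6 numbers: the shift along the tool's x, y, z in m, then the turn, a rotation vector about the tool's x, y, z in degrees. In form: [[x, y, z, rx, ry, rz], ...]. A call has exactly 5 rows; each row shifts and turns the commanded pose from where the row before left it, along the tool's axes as they then stand; what a row does not reach is not made up. A row lasts 1/12 s, in which the tool goes at most 41.7 mm and 7.16 degrees, less where a joint would pass 70% of its speed; a pose out of reach is approached as far as the arm can. A call is refused whole if a number of a shift passes 0.0417 or a number of a turn 7.16, either way. A call with a gripper value outside its range is refused whole. OPENING is the closure, from 0 (fully open) to 1 (shut), set as the call begins (- or left out, the last holds). The fingers move at their own pace and stop on an object; the grip force is fixed at half the most. Time passes only in rows, so rows that do not move let the fingers close, or fill a call up. It gives the time, the measured TCP pose, the force and the opening at its end, in the units of the state.
- status.state(): the state, without advancing time (a new reading comes with each control period).
- optics.capture(name): name is "side" or "top"; returns the picture (384x512x3 uint8, red, green, blue); there is no depth.
- optics.camera_params(name): a dict with "fx", "fy", "cx", "cy" (pixels), "R" (3x3) and "t" (3): a world point X has camera coordinates R X + t. Camera axes: x right, y down, z forward; pixel columns grow to the right and rows downward; lengths in m; the calibration is good to about 2 mm. A picture is of the moment at which its call begins. camera_params takes no time and is no camera call.
- r.hand_in(): hands the job in, once; it reports no verdict.
Trained networks look in the newest picture that a camera, given by its name, has taken for a name from the list of things; names that differ only in an ending like _2 or _b are one class to them, and where a whole thing is asked for, a point or a joint stands for the part that bears it (a point fixed in the world has none). Each returns a list of dicts, best first, with "score" (0 to 1); they miss things now and then, are a little off and sometimes report something else, mostly with a low value. They report only what shows in the picture. A call takes as long as a camera call. They do not tell look-alikes from the thing itself.
- nets.search_frame(camera, target): "rect" ([left, top, right, bottom] in pixels, round what is visible of it).
- nets.landmark_of(camera, target): "position" ([column, row] in pixels: a listed point, or the origin of a listed thing).
The state is a dict: "t": time; "q": joint angles; "qd": joint speeds; "joint_efforts": joint torques, N m; "ee_pos": TCP position; "orientation": TCP orientation; "force": force on the tool from outside, world axes, zero at the start; "ft_torque": the same for the moment, N m; "width": finger opening in m.
Only numpy, scipy, OpenCV 4.12 (cv2) and the standard library are available. Lean on these libraries where they do the work, as an engineer would, in place of code of your own. Each camera call takes 0.05 s, during which the arm holds its last target. There are 200 camera calls.

## Working session

There is one attempt and no reset: what is moved stays moved. The work goes in short steps, Python scripts to look and compute and a shell command to move; the robot and the scene stay as the last step left them, time stands still between calls to the robot, and variables do not carry over. Pictures are saved under pics/ and viewed, about 8 in all and at most 12, crops included, and the job is handed in when it is done.

```bash
mkdir -p pics; ls; cat > h.py <<'E'
import numpy as np, cv2
from workcell import status, optics, r, nets
from scipy.spatial.transform import Rotation as Ro
def cam(n):
    p=optics.camera_params(n); return p,np.array(p['R']),np.array(p['t'])
def at_z(n,uv,z):
    p,R,t=cam(n); d=R.T@np.array([(uv[0]-p['cx'])/p['fx'],(uv[1]-p['cy'])/p['fy'],1.]); c=-R.T@t
    return c+d*(z-c[2])/d[2]
def proj(n,X):
    p,R,t=cam(n); c=R@np.asarray(X)+t; return np.array([p['fx']*c[0]/c[2]+p['cx'],p['fy']*c[1]/c[2]+p['cy']])
def save(n,f,crop=None,s=1):
    im=optics.capture(n)
    im=im[...,::-1]
    if crop: im=im[crop[1]:crop[3],crop[0]:crop[2]]
    cv2.imwrite('pics/'+f,cv2.resize(im,None,fx=s,fy=s,interpolation=cv2.INTER_CUBIC))
E
python3 - <<'E'
from h import *
a=optics.capture('top');b=optics.capture('side')
im=np.vstack([a,b])[...,::-1]
cv2.imwrite('pics/a.png',np.hstack([a,b])[...,::-1][:, :]); 
cv2.imwrite('pics/a.png',cv2.resize(np.hstack([a,b])[...,::-1],(800,300),interpolation=cv2.INTER_AREA)); cv2.imwrite('pics/top.png',a[...,::-1]);cv2.imwrite('pics/side.png',b[...,::-1])
for c in('top','side'):
    p,R,t=cam(c);print(c,-R.T@t,R[2])
    for n in('dock','cassette','bottle_white','dropper','dish'):
        print(n,[(np.round(d['rect']).tolist(),round(d['score'],2)) for d in nets.search_frame(c,n)][:4])
    for n in('key_top','cassette_nose','runway_end','cassette','dock'):
        print(n,[(np.round(d['position'],1).tolist(),round(d['score'],2)) for d in nets.landmark_of(c,n)][:4])
print(status.state())
E
```

```text
pics
top [0.42905359 0.0190221  0.90613536] [ 2.10990349e-01  1.20534086e-04 -9.77488137e-01]
dock [([122.0, 160.0, 176.0, 263.0], 0.77), ([301.0, 178.0, 352.0, 278.0], 0.61)]
cassette [([354.0, 150.0, 395.0, 181.0], 0.62), ([306.0, 209.0, 327.0, 235.0], 0.55)]
bottle_white [([248.0, 224.0, 265.0, 243.0], 0.62)]
dropper [([372.0, 204.0, 391.0, 217.0], 0.5)]
dish [([235.0, 162.0, 274.0, 198.0], 0.57)]
key_top [([162.6, 238.5], 0.84), ([343.1, 250.6], 0.76)]
cassette_nose [([356.3, 168.5], 0.93), ([317.5, 235.8], 0.79)]
runway_end [([316.3, 276.2], 0.9), ([135.5, 261.7], 0.58)]
cassette [([369.5, 168.9], 0.95), ([320.0, 235.5], 0.72), ([315.3, 222.6], 0.61)]
dock [([311.1, 232.3], 0.79), ([141.2, 222.3], 0.73)]
side [ 0.42646381 -0.93754256  0.51466681] [ 0.16208937  0.88590117 -0.43463335]
dock [([188.0, 212.0, 287.0, 255.0], 0.8)]
cassette [([224.0, 214.0, 253.0, 234.0], 0.73), ([295.0, 240.0, 340.0, 284.0], 0.71)]
bottle_white [([217.0, 173.0, 232.0, 215.0], 0.77)]
dropper [([255.0, 257.0, 272.0, 280.0], 0.69)]
dish [([255.0, 193.0, 296.0, 214.0], 0.69), ([258.0, 255.0, 273.0, 281.0
[... 239 characters left out ...]
0.8)]
dock [([230.7, 240.0], 0.94), ([229.5, 167.4], 0.78)]
{'t': 1.1, 'q': array([-7.41755683e+01,  7.09219812e+00,  9.45542272e+01,  7.75121905e-04,
        7.83504974e+01, -4.73272952e+00]), 'qd': array([-0.1270676 ,  0.02275695, -0.08232592,  0.02288782,  0.08322825,
        0.04612651]), 'joint_efforts': array([-1.13846512e-03, -4.23612857e+01, -3.65763474e+01, -2.06822574e-04,
        6.45068922e-04,  3.30906801e-06]), 'ee_pos': array([ 0.22821875, -0.60862297,  0.20844404]), 'orientation': array([ 99.12546752,  89.99683048, -60.31752777]), 'force': array([ 0.21926839, -0.53165143, -0.64548256]), 'ft_torque': array([ 0.00799738, -0.0226013 ,  0.01716145]), 'width': 0.08558859975800304}
```

View pics/top.png

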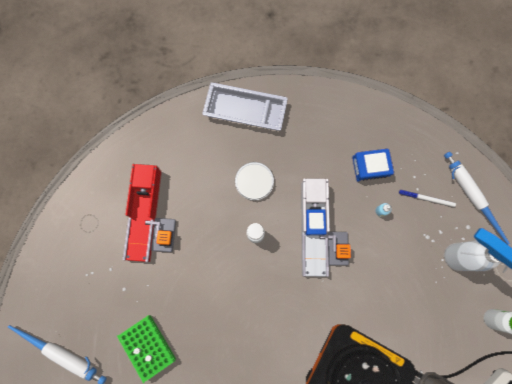

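View pics/side.png

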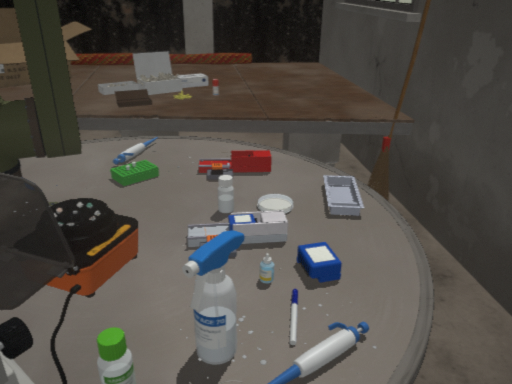

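```bash
python3 - <<'E'
from h import *
from scipy.optimize import least_squares
obs=[('top',(343.1,250.6),(-.035,-.06,.04)),('top',(316.3,276.2),(-.09,0,.02)),('top',(317.5,235.8),(.002,0,.034)),('side',(228.6,225.6),(.002,0,.034)),('side',(213,237.7),(-.035,-.06,.04)),('side',(184.9,231.5),(-.09,0,.02)),('side',(230.7,240.),(0,0,0))]
def W(p,d): c,s=np.cos(p[2]),np.sin(p[2]); return np.array([p[0]+c*d[0]-s*d[1],p[1]+s*d[0]+c*d[1],d[2]])
f=lambda p:np.concatenate([proj(c,W(p,d))-u for c,u,d in obs])
s=least_squares(f,[.45,-.1,0],loss='soft_l1'); p=s.x
print(p[:2],np.degrees(p[2]),np.round(f(p).reshape(-1,2),1).tolist())
for n,u,z in(('bottle',(256,232),.08),('dropper',(384,210),.05),('dish',(255,181),.01),('spray',(490,245),.2),('spraybase',(465,258),.05),('hotplate',(365,365),.05),('green',(500,320),.1)): print(n,at_z('top',u,z).round(3))
L=[[(-.09,-.028,.025),(.004,-.028,.025)],[(-.09,.028,.025),(.004,.028,.025)],[(-.052,-.023,.02),(-.052,.023,.02)],[(-.05,-.075,.04),(-.02,-.075,.04),(-.02,-.045,.04),(-.05,-.045,.04),(-.05,-.075,.04)],[(.002,-.022,.048),(.058,-.022,.048),(.058,.022,.048),(.002,.022,.048),(.002,-.022,.048)],[(.125,-.03,.05),(.125,.03,.05)]]
out=[]
for c,(x0,y0,x1,y1) in(('top',(275,165,375,290)),('side',(170,190,310,270))):
    im=cv2.imread(f'pics/{c}.png')[y0:y1,x0:x1]; k=4.8 if c=='top' else 3.4
    k=4.6 if c=='top' else 2.4
    im=cv2.resize(im,None,fx=k,fy=k,interpolation=cv2.INTER_CUBIC); ov=im.copy()
    for l in L: cv2.polylines(ov,[np.array([((proj(c,W(p,d))+.5-[x0,y0])*k) for d in l]).astype(np.int32)],False,(0,255,0),1)
    out.append(ov)
h=max(o.shape[0] for o in out); out=[cv2.copyMakeBorder(o,0,h-o.shape[0],0,0,0) for o in out]
im=np.hstack(out);print(im.shape);cv2.imwrite('pics/ov.png',im)
q=status.state(); R=Ro.from_euler('xyz',q['orientation'],degrees=True).as_matrix();print(R.round(3),q['t'])
np.save('dock.npy',p)
E
```

```text
[ 0.50073563 -0.1106165 ] -1.9910707869310384 [[1.4, 1.0], [-0.3, 0.5], [-1.1, -1.6], [0.6, -0.2], [-0.1, 0.8], [1.8, 1.6], [-2.2, -1.2]]
bottle [0.505 0.023 0.08 ]
dropper [ 0.552 -0.26   0.05 ]
dish [0.631 0.024 0.01 ]
spray [ 0.465 -0.394  0.2  ]
spraybase [ 0.446 -0.425  0.05 ]
hotplate [ 0.235 -0.195  0.05 ]
green [ 0.325 -0.452  0.1  ]
(575, 796, 3)
[[ 0.     0.351 -0.936]
 [-0.    -0.936 -0.351]
 [-1.     0.    -0.   ]] 1.1
```

View pics/ov.png

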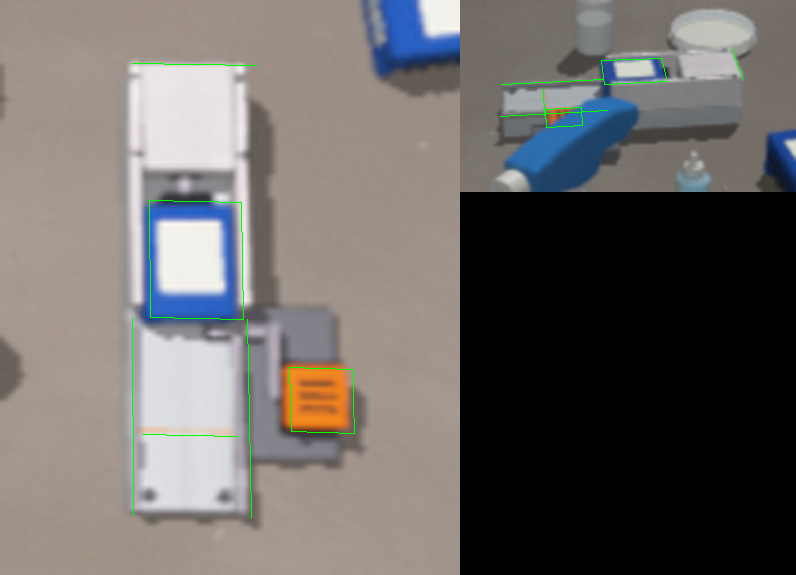

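In the top picture the white dock is at (316,228), its small cassette at (316,222), its key at (343,251) and its runway end at (316,276).

Look-alikes, with the choice for each:
- Red dock at (141,210), with its key at (163,238): rejected.
- Bigger blue cassette at (373,165): rejected.
- White dock: chosen. The model overlay in the crop fits within about 1 px, corrected to dock ≈ (0.502, -0.1085), yaw ≈ -1.6°.

Next I lift and turn, then cross above the spray bottle.

```bash
python3 -m jog '[[-0.04,0,0,4.44,0,0],[-0.04,0,0,4.44,0,0],[-0.04,0,0,4.44,0,0],[-0.04,0,0,4.44,0,0],[-0.04,0,0,4.44,0,0]]' 0.41
```

```text
t: 1.52
ee_pos: [0.2281, -0.6083, 0.4105]
orientation: [108.9, 90.0, -73.0]
force: [0.2, -0.3, -0.4]
width: 0.0502
```

```bash
for i in 1; do python3 -m jog '[[0,-0.0319,-0.0146,0,0,0],[0,-0.0319,-0.0146,0,0,0],[0,-0.0319,-0.0146,0,0,0],[0,-0.0319,-0.0146,0,0,0],[0,-0.0319,-0.0146,0,0,0]]'; python3 -m jog '[[0,-0.0319,-0.0146,0,0,0],[0,-0.0319,-0.0146,0,0,0],[0,-0.0319,-0.0146,0,0,0],[0,-0.0319,-0.0146,0,0,0],[0,-0.0319,-0.0146,0,0,0]]';python3 -m jog '[[0,-0.0319,-0.0146,0,0,0],[0,-0.0319,-0.0146,0,0,0],[0,-0.0319,-0.0146,0,0,0],[0,-0.0319,-0.0146,0,0,0],[0,-0.0319,-0.0146,0,0,0]]'; done
```

```text
t: 1.93
ee_pos: [0.3061, -0.4498, 0.4085]
orientation: [140.6, 90.0, -41.0]
force: [1.1, -1.2, 0.6]
width: 0.0499
t: 2.35
ee_pos: [0.3836, -0.2923, 0.4086]
orientation: [144.4, 90.0, -37.3]
force: [0.8, -0.4, -0.9]
width: 0.0505
t: 2.77
ee_pos: [0.4612, -0.1349, 0.4088]
orientation: [157.7, 89.9, -23.9]
force: [0.2, -1.3, 0.2]
width: 0.0502
```

```bash
python3 -m jog '[[0.04,0.0026,0.001,0,0,0],[0.04,0,0,0,0,0],[0.04,0,0,0,0,0],[0.04,0,0,0,0,0],[0.04,0,0,0,0,0]]'; python3 -m jog '[[0.04,0,0,0,0,0],[0.03,0,0,0,0,0],[0.03,0,0,0,0,0],[0.02,0,0,0,0,0],[0,0,0,0,0,0]]'; python3 - <<'E'
from h import *
a=optics.capture('top');b=optics.capture('side')
A=cv2.resize(a[165:290,275:375],None,fx=4.6,fy=4.6,interpolation=cv2.INTER_CUBIC)
B=cv2.resize(b[160:270,170:310],None,fx=2.4,fy=2.4,interpolation=cv2.INTER_CUBIC)
B=cv2.copyMakeBorder(B,0,A.shape[0]-B.shape[0],0,0,0)
cv2.imwrite('pics/n1.png',np.hstack([A,B])[...,::-1])
s=status.state();print(s['t'],s['ee_pos'],s['orientation'])
print(nets.landmark_of('top','cassette_nose')[:2],nets.landmark_of('top','key_top')[:2])
E
```

```text
t: 3.18
ee_pos: [0.4597, -0.1388, 0.2069]
orientation: [159.8, 89.9, -21.8]
force: [1.0, -0.5, 0.0]
width: 0.0506
t: 3.6
ee_pos: [0.456, -0.1376, 0.0831]
orientation: [-21.5, 89.4, 156.9]
force: [-0.8, 0.5, -1.1]
width: 0.0502
3.7 [ 0.45955642 -0.13905685  0.08839918] [-22.34390733  89.93922444 156.01443011]
[{'position': [316.6, 234.4], 'score': 0.79}, {'position': [357.4, 168.7], 'score': 0.71}] [{'position': [167.6, 237.8], 'score': 0.55}]
```

View pics/n1.png

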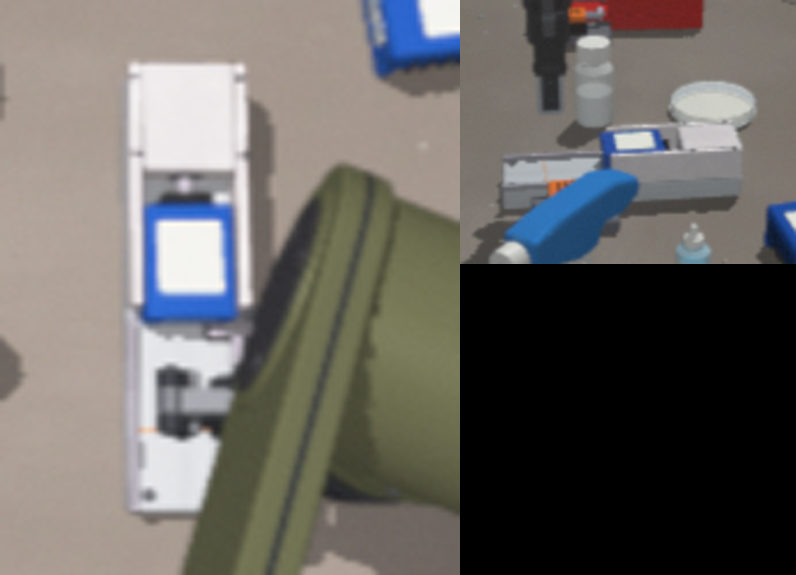

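```bash
python3 - <<'E'
from h import *
for z in(.08,.088,.094,.1): print(z,(proj('side',[.4595,-.173,z])-[170,160])*2.4+[460,0],(proj('side',[.4595,-.107,z])-[170,160])*2.4+[460,0],(proj('top',[.4595,-.107,z])-[275,165])*4.6)
E
python3 -m jog '[[0.01,-0.001,0,0,0,0],[0.01,0,0,0,0,0],[0.01,0,0,0,0,0],[0.005,0,0,0,0,0],[0,0,0,0,0,0]]'
```

```text
0.08 [556.70074468 149.72807519] [552.07592756 112.99240071] [201.42354111 405.71049535]
0.088 [556.38484135 141.28779479] [551.76260351 104.9468704 ] [204.1176177 405.0017897]
0.094 [556.14624814 134.91308015] [551.52606291  98.87298436] [206.17272759 404.46117107]
0.1 [555.9062128  128.49983467] [551.28818332  92.76471554] [208.25818272 403.9125698 ]
t: 4.22
ee_pos: [0.4583, -0.1375, 0.0513]
orientation: [-21.5, 89.8, 156.8]
force: [-0.3, 0.4, -0.5]
width: 0.0506
```

```bash
python3 - <<'E'
from h import *
a=optics.capture('side')
s=status.state();print(s['t'],s['ee_pos'],s['force'])
for z in(.04,.05,.06,.07): print(z,(proj('side',[.4595,-.173,z])-[150,130])*6.6,(proj('side',[.4595,-.107,z])-[150,130])*6.6)
cv2.imwrite('pics/n2.png',cv2.resize(a[130:220,150:270],None,fx=6.6,fy=6.6,interpolation=cv2.INTER_CUBIC)[...,::-1])
E
```

```text
4.2667 [ 0.45888462 -0.13776695  0.05212866] [0.00509877 0.40564259 0.43339163]
0.04 [402.16878111 723.08250353] [389.4221407  616.91918346]
0.05 [401.12397816 695.1675402 ] [388.3833689  590.24561622]
0.06 [400.06885787 666.97691888] [387.33497821 563.32505538]
0.07 [399.00326666 638.50653616] [386.27683442 536.15405432]
```

View pics/n2.png

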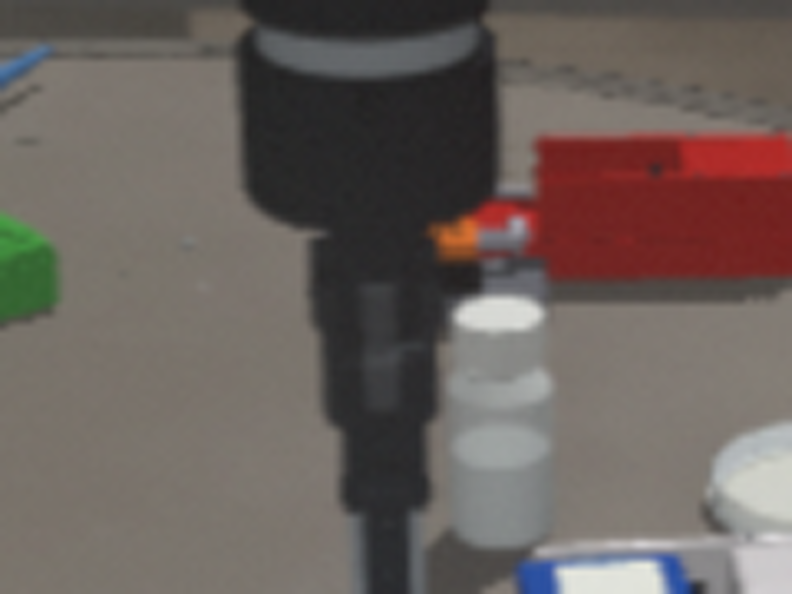

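```bash
python3 - <<'E'
from h import *
a=optics.capture('side')
s=status.state();print(s['t'],s['ee_pos'],s['force'])
for z in(.04,.05,.06,.07): print(z,(proj('side',[.4595,-.173,z])-[170,190])*8,(proj('side',[.4595,-.107,z])-[170,190])*8)
cv2.imwrite('pics/n3.png',cv2.resize(a[190:260,170:265],None,fx=8,fy=8,interpolation=cv2.INTER_CUBIC)[...,::-1])
E
```

```text
4.3167 [ 0.45944836 -0.13800487  0.052872  ] [-0.03907087 -0.11977674  0.39700247]
0.04 [327.47731044 396.46364064] [312.02683721 267.78082844]
0.05 [326.21088262 362.62732146] [310.76771988 235.44923178]
0.06 [324.93194894 328.45687137] [309.49694329 202.81824895]
0.07 [323.64032322 293.94731656] [308.21434475 169.88370221]
```

View pics/n3.png

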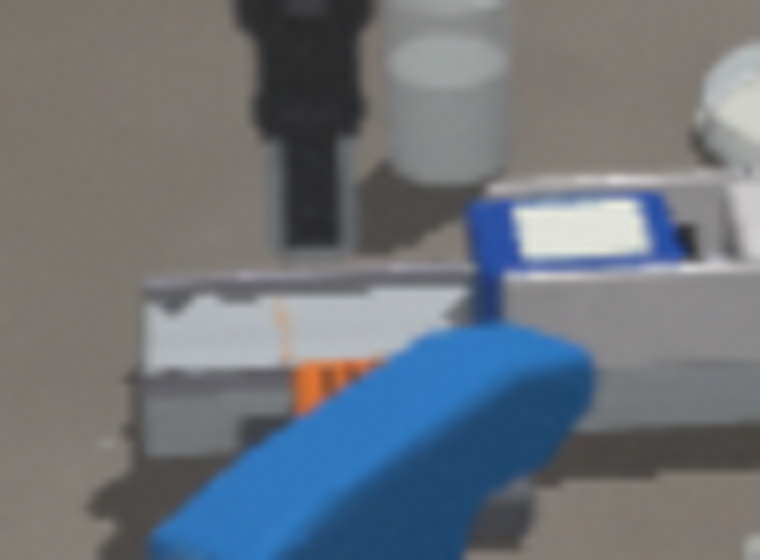

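```bash
for k in 1; do python3 -m jog '[[0.002,0,0,0,0,0],[0.002,0,0,0,0,0],[0,0,0,0,0,0],[0,0,0,0,0,0],[0,0,0,0,0,0]]'; python3 -m jog '[[0.002,0,0,0,0,0],[0.002,0,0,0,0,0],[0,0,0,0,0,0],[0,0,0,0,0,0],[0,0,0,0,0,0]]'; done
python3 - <<'E'
from h import *
a=optics.capture('side');b=optics.capture('top')
s=status.state();print(s['t'],s['ee_pos'],s['force'])
A=cv2.resize(a[190:260,170:265],None,fx=5,fy=5,interpolation=cv2.INTER_CUBIC)
B=cv2.resize(b[215:285,290:352],None,fx=5,fy=5,interpolation=cv2.INTER_CUBIC)
cv2.imwrite('pics/n4.png',np.hstack([A,B])[...,::-1])
E
```

```text
t: 4.73
ee_pos: [0.46, -0.1382, 0.0496]
orientation: [161.8, 90.0, -19.9]
force: [0.9, -0.1, -0.2]
width: 0.0505
t: 5.15
ee_pos: [0.4598, -0.1381, 0.0454]
orientation: [-23.8, 90.0, 154.5]
force: [0.3, 0.1, -0.2]
width: 0.0501
5.25 [ 0.45983272 -0.13815538  0.04546722] [ 0.57672023 -0.26039725 -0.39638909]
```

View pics/n4.png

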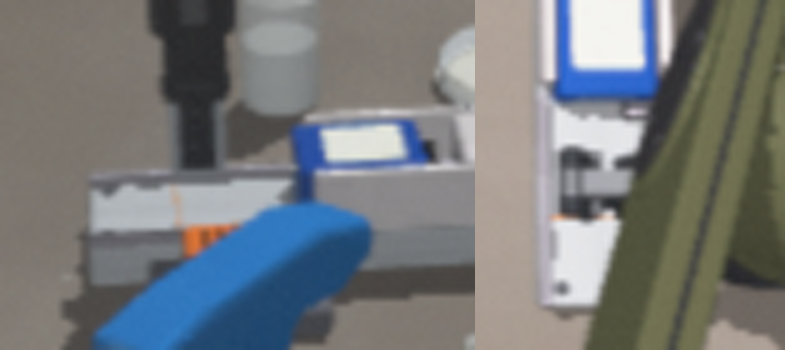

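```bash
python3 -m jog '[[0.002,0,0,0,0,0],[0.002,0,0,0,0,0],[0,0,0,0,0,0],[0,0,0,0,0,0],[0,0,0,0,0,0]]'; python3 -m jog '[[0.002,0,0,0,0,0],[0.001,0,0,0,0,0],[0,0,0,0,0,0],[0,0,0,0,0,0],[0,0,0,0,0,0]]'
python3 - <<'E'
from h import *
a=optics.capture('top')
s=status.state();print(s['t'],s['ee_pos'],s['force'])
print([ (d['position'],d['score']) for d in nets.landmark_of('top','cassette')])
for z in (.06,.08,.1,.12,.15): print(z,proj('top',[.46,-.138,z]).round(1),proj('top',[.46,-.098,z]).round(1),at_z('top',(307,251),z).round(3))
for y in (-.18,-.138,-.1): print('side',y,[((proj('side',[.46,y,z])-[170,190])*8).round().tolist() for z in(.038,.126)])
E
```

```text
t: 5.67
ee_pos: [0.4598, -0.1381, 0.0414]
orientation: [-24.0, 90.0, 154.3]
force: [-0.4, -0.2, 0.4]
width: 0.0505
t: 6.08
ee_pos: [0.4598, -0.1381, 0.0384]
orientation: [-9.2, 90.0, 169.2]
force: [-0.3, -0.7, 0.5]
width: 0.0504
6.1333 [ 0.45983952 -0.13817676  0.03847824] [ 0.76847492  0.18149139 -0.58528485]
[([370.1, 171.2], 0.97), ([314.1, 225.0], 0.87)]
0.06 [331.9 253.1] [313.1 253.4] [ 0.465 -0.085  0.06 ]
0.08 [333.7 252.7] [314.4 253. ] [ 0.464 -0.083  0.08 ]
0.1 [335.5 252.3] [315.8 252.6] [ 0.464 -0.08   0.1  ]
0.12 [337.5 251.9] [317.3 252.2] [ 0.463 -0.078  0.12 ]
0.15 [340.6 251.2] [319.6 251.5] [ 0.461 -0.074  0.15 ]
side -0.18 [[331.0, 418.0], [320.0, 107.0]]
side -0.138 [[321.0, 333.0], [310.0, 31.0]]
side -0.1 [[313.0, 261.0], [301.0, -32.0]]
```

```bash
python3 -m jog '[[0.002,0,0,0,0,0],[0.001,0,0,0,0,0],[0,0,0,0,0,0],[0,0,0,0,0,0],[0,0,0,0,0,0]]'; python3 -m jog '[[0.002,0,0,0,0,0],[0,0,0,0,0,0],[0,0,0,0,0,0],[0,0,0,0,0,0],[0,0,0,0,0,0]]'
python3 - <<'E'
from h import *
a=optics.capture('side');b=optics.capture('top')
f=[]
for i in range(5):
  s=status.state();f.append(s['force'][2]); optics.capture('top')
print(s['t'],s['ee_pos'],np.mean(f))
A=cv2.resize(a[190:260,170:265],None,fx=8,fy=8,interpolation=cv2.INTER_CUBIC)
cv2.imwrite('pics/n5.png',A[...,::-1])
E
```

```text
t: 6.6
ee_pos: [0.4598, -0.1381, 0.0354]
orientation: [-24.5, 90.0, 153.8]
force: [0.5, 0.2, 0.4]
width: 0.0504
t: 7.02
ee_pos: [0.4598, -0.1382, 0.0334]
orientation: [-112.8, 90.0, 65.5]
force: [-0.4, 0.2, 0.6]
width: 0.0504
7.3167 [ 0.45979894 -0.13814059  0.03343721] -0.11344420123153083
```

View pics/n5.png

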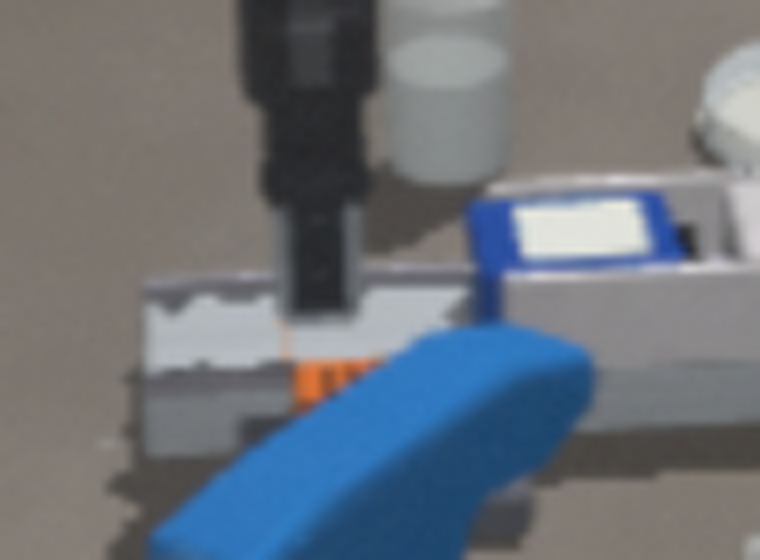

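```bash
for k in 1; do python3 -m jog '[[0.002,0,0,0,0,0],[0.002,0,0,0,0,0],[0,0,0,0,0,0],[0,0,0,0,0,0],[0,0,0,0,0,0]]'; python3 -m jog '[[0.002,0,0,0,0,0],[0.002,0,0,0,0,0],[0,0,0,0,0,0],[0,0,0,0,0,0],[0,0,0,0,0,0]]'; done
python3 - <<'E'
from h import *
f=[]
for i in range(5):
  b=optics.capture('side'); s=status.state();f.append(s['force'])
print(s['t'],s['ee_pos'],np.mean(f,0))
print([(np.round(d['position']),round(d['score'],2)) for n in('cassette','key_top') for d in nets.landmark_of('side',n)])
cv2.imwrite('pics/side2.png',b[...,::-1])
# tip row: dark column bottom near col ~209
g=cv2.cvtColor(b,cv2.COLOR_RGB2GRAY); print([(r_,g[r_,207:212].tolist()) for r_ in range(222,242)])
E
```

```text
t: 7.78
ee_pos: [0.4597, -0.1382, 0.0293]
orientation: [-12.4, 90.0, 166.0]
force: [-0.1, 0.1, -1.1]
width: 0.0506
t: 8.2
ee_pos: [0.4598, -0.1381, 0.0254]
orientation: [-33.7, 90.0, 144.6]
force: [1.0, -0.2, -0.5]
width: 0.0503
8.45 [ 0.4598665  -0.13818032  0.02551598] [-0.21508902 -0.07224902  0.14660447]
[(array([315., 267.]), 0.96), (array([238., 228.]), 0.72), (array([211., 235.]), 0.38)]
[(222, [46, 42, 43, 43, 44]), (223, [48, 43, 41, 41, 42]), (224, [47, 44, 43, 43, 42]), (225, [49, 42, 42, 43, 41]), (226, [47, 42, 41, 43, 42]), (227, [48, 42, 43, 40, 42]), (228, [48, 41, 42, 43, 43]), (229, [52, 43, 42, 42, 42]), (230, [51, 42, 43, 43, 42]), (231, [55, 47, 49, 49, 48]), (232, [73, 74, 78, 79, 78]), (233, [104, 112, 119, 122, 123]), (234, [113, 142, 166, 173, 175]), (235, [118, 132, 139, 137, 144]), (236, [120, 135, 134, 106, 108]), (237, [119, 134, 132, 98, 98]), (238, [117, 125, 107, 73, 72]), (239, [95, 91, 88, 79, 81]), (240, [91, 87, 93, 100, 103]), (241, [90, 96, 103, 106, 108])]
```

```bash
for k in 1; do python3 -m jog '[[0.002,0,0,0,0,0],[0.001,0,0,0,0,0],[0,0,0,0,0,0],[0,0,0,0,0,0],[0,0,0,0,0,0]]'; python3 -m jog '[[0.002,0,0,0,0,0],[0.001,0,0,0,0,0],[0,0,0,0,0,0],[0,0,0,0,0,0],[0,0,0,0,0,0]]'; done
python3 - <<'E'
from h import *
f=[]
for i in range(5):
  b=optics.capture('side'); s=status.state();f.append(s['force'])
print(s['t'],s['ee_pos'],np.mean(f,0))
cv2.imwrite('pics/side3.png',b[...,::-1])
cv2.imwrite('pics/n6.png',cv2.resize(b[200:255,175:255],None,fx=9,fy=9,interpolation=cv2.INTER_CUBIC)[...,::-1])
E
```

```text
t: 8.97
ee_pos: [0.4598, -0.1381, 0.0224]
orientation: [-22.1, 90.0, 156.3]
force: [-0.4, -0.3, -0.6]
width: 0.0506
t: 9.38
ee_pos: [0.4598, -0.1381, 0.0194]
orientation: [-44.5, 90.0, 133.9]
force: [1.0, -0.1, 0.9]
width: 0.0503
9.6333 [ 0.45985725 -0.13818456  0.01950816] [-0.08264163  0.14323675 -0.19791777]
```

View pics/n6.png

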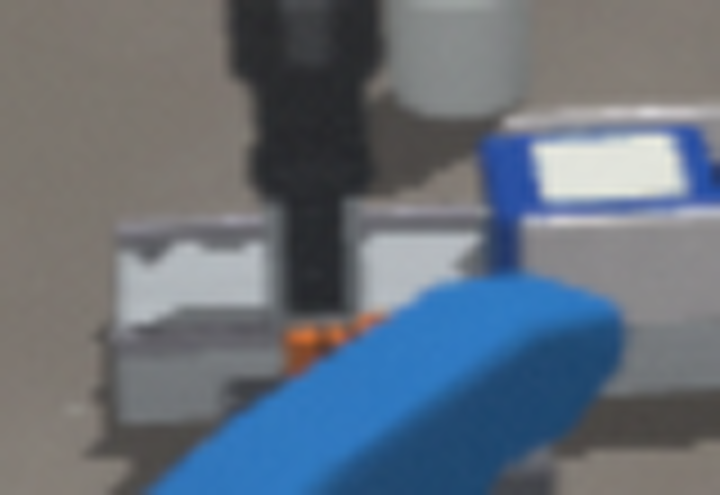

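```bash
python3 -m jog '[[0.002,0,0,0,0,0],[0,0,0,0,0,0],[0,0,0,0,0,0],[0,0,0,0,0,0],[0,0,0,0,0,0]]'; python3 -m jog '[[0.002,0,0,0,0,0],[0,0,0,0,0,0],[0,0,0,0,0,0],[0,0,0,0,0,0],[0,0,0,0,0,0]]'
cat >> h.py <<'E'
def look(f0):
    f=[]
    for i in range(5):
        b=optics.capture('side'); s=status.state(); f.append(np.r_[s['force'],s['ft_torque']])
    print(round(s['t'],2),s['ee_pos'].round(4),np.mean(f,0).round(2)); cv2.imwrite('pics/'+f0,b[...,::-1])
    hsv=cv2.cvtColor(b,cv2.COLOR_RGB2HSV)[225:250,195:230]
    o=(hsv[...,0]<18)&(hsv[...,1]>150)&(hsv[...,2]>120); ys,xs=np.nonzero(o); print('orange',o.sum(),ys.min()+225 if len(ys) else None)
    m=cv2.inRange(cv2.cvtColor(b,cv2.COLOR_RGB2HSV)[200:260,200:300],(105,120,60),(125,255,255)); print('blue0',np.nonzero((m[15:25]>0).sum(0)>3)[0][:1]+200)
    g=cv2.cvtColor(b,cv2.COLOR_RGB2GRAY); print('tip',[int(g[k,208:213].mean()) for k in range(230,245)])
E
python3 -c "
from h import *
look('s4.png')"
```

```text
t: 10.05
ee_pos: [0.4598, -0.1382, 0.0174]
orientation: [-142.0, 90.0, 36.4]
force: [0.5, -0.5, 0.6]
width: 0.0509
t: 10.47
ee_pos: [0.4598, -0.1382, 0.0154]
orientation: [139.6, 90.0, -42.1]
force: [-0.5, 0.1, -0.2]
width: 0.0504
10.72 [ 0.4598 -0.1382  0.0154] [-0.21 -0.02  0.17  0.02 -0.01  0.  ]
orange 1 239
blue0 [229]
tip [42, 43, 44, 41, 41, 44, 62, 98, 87, 87, 97, 103, 106, 106, 106]
```

```bash
python3 -m jog '[[0.002,0,0,0,0,0],[0,0,0,0,0,0],[0,0,0,0,0,0],[0,0,0,0,0,0],[0,0,0,0,0,0]]'; python3 -c "
from h import *
look('s5.png')
ims=[cv2.imread('pics/%s.png'%k)[215:255,190:255] for k in('side3','s4','s5','side')]
ims=[cv2.resize(i,None,fx=6,fy=6,interpolation=cv2.INTER_CUBIC) for i in ims]
cv2.imwrite('pics/cmp.png',np.vstack([np.hstack(ims[:2]),np.hstack(ims[2:])]))
"
```

```text
t: 11.13
ee_pos: [0.4599, -0.1382, 0.0135]
orientation: [161.5, 90.0, -20.2]
force: [1.0, 0.5, -0.5]
width: 0.0504
11.38 [ 0.4599 -0.1382  0.0135] [ 0.31 -0.27  0.6  -0.03 -0.08  0.01]
orange 0 None
blue0 [229]
tip [42, 42, 43, 42, 41, 42, 46, 69, 99, 90, 98, 103, 106, 106, 106]
```

View pics/cmp.png

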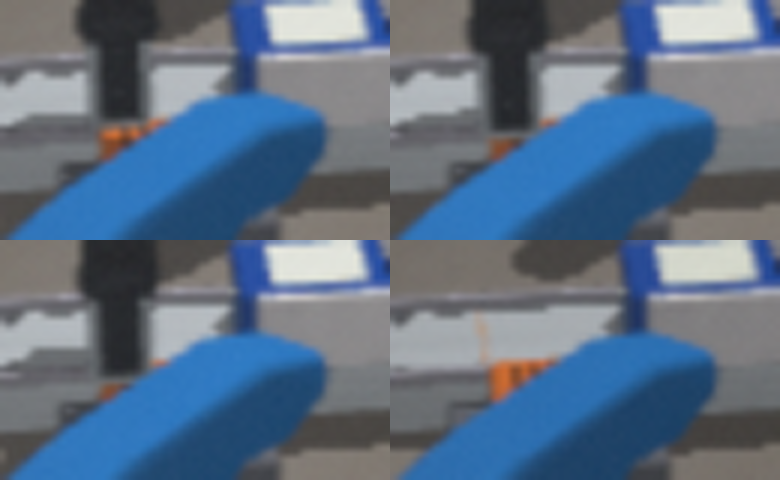

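```bash
python3 -m jog '[[0.002,0,0,0,0,0],[0,0,0,0,0,0],[0,0,0,0,0,0],[0,0,0,0,0,0],[0,0,0,0,0,0]]'; python3 -c "
from h import *
look('s6.png')"; python3 -m jog '[[0.002,0,0,0,0,0],[0,0,0,0,0,0],[0,0,0,0,0,0],[0,0,0,0,0,0],[0,0,0,0,0,0]]'; python3 -c "
from h import *
look('s7.png')"
```

```text
t: 11.8
ee_pos: [0.4598, -0.1382, 0.0114]
orientation: [122.0, 90.0, -59.6]
force: [0.6, -0.3, 0.9]
width: 0.0504
12.05 [ 0.4598 -0.1382  0.0115] [ 0.56 -0.46  0.82 -0.04 -0.06  0.01]
orange 0 None
blue0 [229]
tip [43, 42, 42, 42, 42, 42, 42, 49, 76, 102, 100, 103, 106, 106, 107]
t: 12.47
ee_pos: [0.4598, -0.1382, 0.0095]
orientation: [167.8, 90.0, -13.8]
force: [0.6, 0.2, 1.1]
width: 0.0504
12.72 [ 0.4598 -0.1382  0.0095] [ 0.43 -0.12  1.28 -0.07 -0.06  0.02]
orange 0 None
blue0 [229]
tip [43, 43, 42, 42, 41, 42, 42, 42, 54, 82, 102, 103, 106, 106, 107]
```

```bash
python3 -m jog '[[0.002,0,0,0,0,0],[0,0,0,0,0,0],[0,0,0,0,0,0],[0,0,0,0,0,0],[0,0,0,0,0,0]]'; python3 -c "
from h import *
look('s8.png')"; python3 -m jog '[[0.001,0,0,0,0,0],[0.001,0,0,0,0,0],[0,0,0,0,0,0],[0,0,0,0,0,0],[0,0,0,0,0,0]]'; python3 -c "
from h import *
look('s9.png')"
```

```text
t: 13.13
ee_pos: [0.4592, -0.1381, 0.0071]
orientation: [-6.3, 89.9, 172.1]
force: [-1.5, -0.6, 1.5]
width: 0.0505
13.38 [ 0.4592 -0.138   0.0071] [-2.95 -0.53  0.99 -0.18  0.48  0.02]
orange 0 None
blue0 [215]
tip [42, 43, 43, 43, 43, 42, 43, 42, 47, 63, 90, 105, 106, 107, 106]
t: 13.8
ee_pos: [0.4596, -0.1381, 0.0058]
orientation: [-7.1, 90.0, 171.2]
force: [-6.1, 0.1, 5.5]
width: 0.0505
14.05 [ 0.4596 -0.1381  0.0058] [-4.94  0.48  6.06 -0.16  0.85 -0.06]
orange 0 None
blue0 [216]
tip [43, 42, 42, 42, 41, 42, 42, 42, 47, 62, 85, 104, 107, 106, 105]
```

```bash
python3 - <<'E'
from h import *
a=optics.capture('side');b=optics.capture('top');s=status.state();print(s['t'],s['ee_pos'],s['force'])
A=cv2.resize(a[200:262,175:265],None,fx=5.5,fy=5.5,interpolation=cv2.INTER_CUBIC)
B=cv2.resize(b[205:267,298:350],None,fx=5.5,fy=5.5,interpolation=cv2.INTER_CUBIC)
cv2.imwrite('pics/e1.png',np.hstack([A,B])[...,::-1])
for c in('top','side'):
  for n in('cassette','cassette_nose'): 
    for d in nets.landmark_of(c,n)[:2]:
      w=at_z(c,d['position'],.02 if n=='cassette' else .034); th=np.radians(-1.6); v=w[:2]-[.502,-.1085]
      print(c,n,np.round(d['position']),round(d['score'],2),'dock',(np.array([[np.cos(th),np.sin(th)],[-np.sin(th),np.cos(th)]])@v).round(4))
E
```

```text
14.15 [ 0.45964212 -0.13812768  0.00579914] [-5.30097462 -0.15174345  5.88568116]
top cassette [317. 239.] 0.83 dock [-0.0091 -0.0052]
top cassette [372. 170.] 0.67 dock [ 0.1539 -0.1355]
top cassette_nose [316. 246.] 0.7 dock [-0.0249  0.0003]
top cassette_nose [357. 167.] 0.55 dock [ 0.1555 -0.0988]
side cassette [315. 269.] 0.93 dock [ 0.1526 -0.161 ]
side cassette [226. 229.] 0.59 dock [-0.0057  0.0073]
side cassette_nose [313. 252.] 0.95 dock [ 0.1573 -0.1226]
side cassette_nose [215. 224.] 0.61 dock [-0.0302  0.005 ]
```

View pics/e1.png

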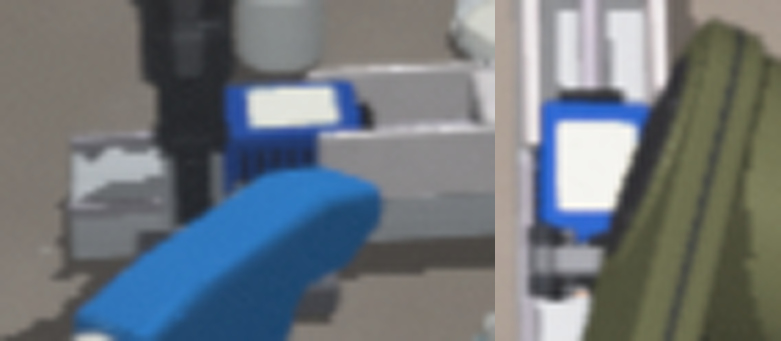

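The cassette was caught with its nose at about dock x = -0.027. That is about 29 mm out, flat between the rails, with the black pusher against its rear. The key is at its stop and the forces are steady, so I am handing in.

```bash
python3 -m jog '[[0,0,0,0,0,0],[0,0,0,0,0,0],[0,0,0,0,0,0],[0,0,0,0,0,0],[0,0,0,0,0,0]]'; python3 -c "
from h import *
print([ (np.round(d['position'],1),round(d['score'],2)) for d in (optics.capture('top') is not None and nets.landmark_of('top','cassette')[:2])])
print(r.hand_in())"
```

```text
t: 14.77
ee_pos: [0.4597, -0.1381, 0.0058]
orientation: [-9.2, 90.0, 169.2]
force: [-4.5, 0.4, 6.1]
width: 0.0504
[(array([368.5, 166.7]), 0.65), (array([315.7, 236.8]), 0.64)]
the job is handed in; nothing more can be done
None
```

I pressed the white dock's orange key with one finger, and the other finger caught the small blue cassette on the runway. I handed in at about 15 s with it still trapped there. No verdict was reported.

**Last checks:**
- **Cassette position:** its nose is at dock x of about -0.025 to -0.030, so roughly 29 mm out of the nest. In the last picture it lies flat between the rails with the pusher against its rear.
- **Forces:** the wrist force held steady, about -5 N in x and +6 N in z, with the key hard against its stop.
- **Bystanders:** I saw no sign that a bottle or the dish moved, but I did not measure them at the end.

**What disagreed:**
- **Fingertip height:** the fingertips stood about 26 mm higher than the reported tool point, although at most 13 mm was expected. I found the key by force and pictures instead of by height.
- **Sideways force:** the 5 N in x is more than the 1.6 N or so the pusher should give. I put the rest down to friction on the key, but did not check it.
- **Cassette y:** the networks' estimates ranged from -5 to +7 mm, with the side camera's 7 mm outside the 6 mm limit. The picture and the rails say it is centred.

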